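# Put the reground scissors back in their own job trays

### The arm

A 7-joint arm with a two-finger parallel gripper is mounted at the origin on the work surface. World frame = base frame: x ahead of the robot, y to its left, z up, the work surface at z = 0. Lengths are in m, angles in rad, forces in N, time in s.
With the tool pointing down it reaches from about 0.425 to 0.825 m from the base axis. Payload 3.6 kg.
Tool frame: the origin (TCP) lies where the fingers leave the gripper's body, on its centre line; the fingertips stand 73 mm ahead of it and the grasp point (between the pads) lies 54 mm ahead of it; z points along the fingers, y is the line along which they close (so a half turn about z gives the same grasp; the last joint's range is limited). The gripper opens to 85 mm and grips with 20 to 120 N. Pads are 22 mm wide; open, the fingers measure 114 mm over their backs; the gripper's body (76 mm by 85 mm) begins 54 mm behind the grasp point. The pads swing forward as they close: fully open they stand 13 mm farther back than shut.
Start: joints at [-1.286, 0.615, -0.013, 1.423, 0.008, 1.103, -0.04], TCP at [0.199, 0.619, 0.304] pointing down, gripper open.
Joint ranges: [-3.12, 3.12], [-0.3, 2.06], [-1.34, 1.32], [0.26, 2.42], [-1.36, 4.5], [0.01, 1.98], [-2.84, 2.84]. Speed limits (rad/s): [2.79, 2.79, 3.14, 3.14, 3.14, 3.14, 3.14].

### API

Orientations are given as a unit quaternion [x, y, z, w].
In Python, from station import arm, snapshot, camera_info, ticket gives the robot as it stands. Calls block until the motion is done:
- arm.movep(position, orientation): joint-space move of the TCP to a pose.
- arm.line_to(position, velocity=0.15, ori=None): straight line of the TCP; ori=None keeps the orientation; velocity is the mean speed in m/s.
- arm.move_j(angles): joint-space move.
- arm.move_gripper(opening, effort=None): opening from 0.0 (shut) to 1.0 (fully open); effort is the grip in N (None keeps the last); returns when the fingers have stopped.
- arm.pause(seconds).
- arm.ik(position, orientation): joint angles nearest the present ones, or None.
- snapshot(name): name is "side" or "top" or "wrist"; returns the picture (480x640x3 uint8, blue, green, red); there is no depth.
- camera_info(name): a dict with "fx", "fy", "cx", "cy" (pixels), "R" (3x3) and "t" (3): a world point X has camera coordinates R X + t; the wrist camera has in their place "T_tool_cam" (4x4, takes a point from camera to tool coordinates, whose origin is the TCP and whose axes are the flange's). Camera axes: x right, y down, z forward; pixel columns grow to the right and rows downward; lengths in m; the calibration is good to about 2 mm. A picture is of the moment at which its call begins: read the wrist's pose just before it. camera_info takes no time and is no camera call.
A pose or a line that the arm cannot do raises arm.MotionError and nothing moves.
- ticket.finish_job(): hands the job in; it is judged then, once.
Readings, each from a call of its own:
- arm.read_time(): time.
- arm.read_joint_positions(): joint angles.
- arm.read_dq(): joint speeds.
- arm.read_effort(): joint torques, N m.
- arm.read_tool_pos(): TCP position.
- arm.read_eef_rot(): TCP orientation.
- arm.read_ft_force(): force on the tool from outside, world axes, zero at the start.
- arm.read_wrist_torque(): the same for the moment, N m.
- arm.read_opening(): opening from 0.0 (shut) to 1.0 (fully open).
- arm.read_finger_force(): force on a finger pad.
Only numpy, scipy, OpenCV 4.12 (cv2) and the standard library are available. Lean on these libraries where they do the work, as an engineer would, in place of code of your own. Each camera call takes 0.05 s, during which the arm holds its last target. There are 200 camera calls.

### The job

The four pairs of scissors came back from grinding in the wrong job trays: swap them about so that each pair lies in the tray of its own handle colour, flat on the tray floor, in the middle and lengthwise. Their edges are fresh, so no two pairs may ever touch each other and none may be dropped; the empty rubber mat is free for parking a pair meanwhile. Leave the little tin of rivets standing where it is.

Things in the scene. Friction and masses are not known exactly. Their poses are not given: they have to be found in the camera images.
- scissors_red: Closed loose hair scissors, red handles (plain blades), 50 to 105 g, 160 x 60 x 9 mm (pivot screw 11 high), flat in a tray of another colour, points away from the robot. Origin: underside, mid-length, near the centre of mass; grip there across y: the crossed shanks form a parallel-sided piece 18 wide, 9 thick, x -18 to +16. x to the points (+80; rings end at -80), z up.
- scissors_blue: Closed loose hair scissors, blue handles (dark thinning teeth), 50 to 105 g, 160 x 60 x 9 mm (pivot screw 11 high), flat in a tray of another colour, points away from the robot. Origin: underside, mid-length, near the centre of mass; grip there across y: the crossed shanks form a parallel-sided piece 18 wide, 9 thick, x -18 to +16. x to the points (+80; rings end at -80), z up.
- scissors_yellow: Closed loose hair scissors, yellow handles (dark thinning teeth), 50 to 105 g, 160 x 60 x 9 mm (pivot screw 11 high), flat in a tray of another colour, points away from the robot. Origin: underside, mid-length, near the centre of mass; grip there across y: the crossed shanks form a parallel-sided piece 18 wide, 9 thick, x -18 to +16. x to the points (+80; rings end at -80), z up.
- scissors_green: Closed loose hair scissors, green handles (plain blades), 50 to 105 g, 160 x 60 x 9 mm (pivot screw 11 high), flat in a tray of another colour, points away from the robot. Origin: underside, mid-length, near the centre of mass; grip there across y: the crossed shanks form a parallel-sided piece 18 wide, 9 thick, x -18 to +16. x to the points (+80; rings end at -80), z up.
- tray_red: Shallow open red plastic job tray, fixed to the bench, 210 x 138 mm outside, 14 mm high, walls and floor 4 mm thick (inside 202 x 130 mm, floor top 4 mm above the bench). Origin at the centre of its underside on the bench; x along its length (roughly away from the robot), y across, z up.
- tray_blue: Shallow open blue plastic job tray, fixed to the bench, 210 x 138 mm outside, 14 mm high, walls and floor 4 mm thick (inside 202 x 130 mm, floor top 4 mm above the bench). Origin at the centre of its underside on the bench; x along its length (roughly away from the robot), y across, z up.
- tray_yellow: Shallow open yellow plastic job tray, fixed to the bench, 210 x 138 mm outside, 14 mm high, walls and floor 4 mm thick (inside 202 x 130 mm, floor top 4 mm above the bench). Origin at the centre of its underside on the bench; x along its length (roughly away from the robot), y across, z up.
- tray_green: Shallow open green plastic job tray, fixed to the bench, 210 x 138 mm outside, 14 mm high, walls and floor 4 mm thick (inside 202 x 130 mm, floor top 4 mm above the bench). Origin at the centre of its underside on the bench; x along its length (roughly away from the robot), y across, z up.
- mat: Empty black rubber mat, 210 x 138 x 4 mm, fixed flat on the bench in line with the trays: a free spot to park a pair. Origin at the centre of its underside, x along its length, z up.
- rivet_tin: Small closed green rivet tin with a steel lid, 48 mm across, 50 mm high, standing loose on the bench just beyond the far ends of the trays; not part of the job. Origin at the centre of its underside.
Mind the look-alikes: they are no part of the job. There is more than one size of the scissors_red; the one meant has the size given above. Leave any purple look-alike of the scissors_blue alone.

How it is judged:
By the outcome, as a careful person would: the job done as asked, in the order asked, and still so for the second after the job is handed in, with the robot touching nothing.
It also fails if it takes over 134 s, if anything falls off the work surface, if the arm or the gripper's body presses on something with over 40 N, if the wrist force passes 120 N, or if a joint passes its speed limit or range.

## Working session

There is one attempt and no reset: what is moved stays moved. The work goes in short steps, each a Python script; the robot and the scene stay as the last script left them, time stands still between calls to the robot, and variables do not carry over. Pictures are saved under pics/ and viewed, at most 14 in all, crops included, and the job is handed in when it is done.

```bash
ls; mkdir -p pics; python3 - <<'E'
from station import arm,snapshot,camera_info
import cv2
for n in("top","side"):
    cv2.imwrite(f"pics/{n}0.png",snapshot(n)); c=camera_info(n); print(n,c)
print(camera_info("wrist"),arm.read_time(),arm.read_tool_pos(),arm.read_eef_rot(),arm.read_opening())
E
```

```text
pics
top {'fx': 591.0377722972238, 'fy': 591.0377722972238, 'cx': 323.4674433545779, 'cy': 238.0520574142951, 'R': array([[-0.01653338, -0.99982839, -0.00835689],
       [-0.99380298,  0.01735143, -0.10979326],
       [ 0.10991943,  0.00648985, -0.99391931]]), 't': array([0.14120055, 0.49635025, 1.54312637])}
side {'fx': 487.3691145171973, 'fy': 487.3691145171973, 'cx': 326.2767865955352, 'cy': 241.86337927709337, 'R': array([[ 0.8009756 , -0.59833569, -0.02079638],
       [-0.31074335, -0.38579087, -0.86867944],
       [ 0.51173886,  0.70225337, -0.49493791]]), 't': array([-0.30526113,  0.21658245,  0.88320454])}
{'fx': 347.3666728522043, 'fy': 347.3666728522043, 'cx': 321.2985837219338, 'cy': 236.06184350719786, 'T_tool_cam': array([[-1.73538129e-04, -9.49862142e-01, -3.12668964e-01,
         8.09353476e-02],
       [ 9.99999826e-01, -3.41105129e-04,  4.81227005e-04,
        -4.57752540e-04],
       [-5.63752301e-04, -3.12668826e-01,  9.49862036e-01,
        -7.03247818e-02],
       [ 0.00000000e+00,  0.00000000e+00,  0.00000000e+00,
         1.00000000e+00]])} 0.1 [0.19922582 0.61815433 0.30282959] [ 1.55256938e-01  9.87873395e-01 -1.18507490e-03 -1.85878566e-04] 1.0008214620854747
```

View pics/top0.png

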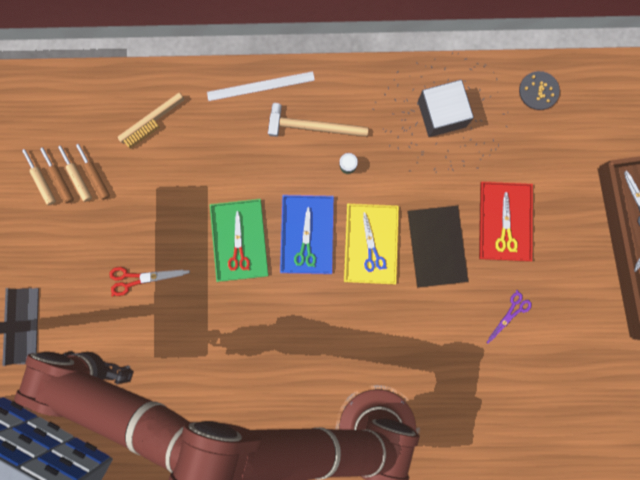

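View pics/side0.png

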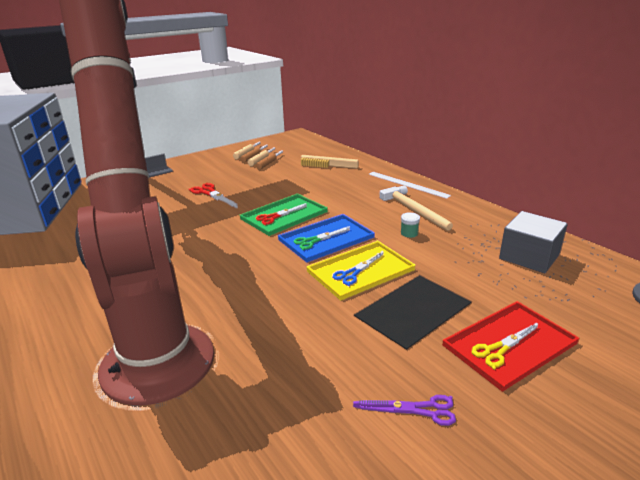

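The top view shows red-handled scissors in the green tray (239,240), green in blue (306,238), blue in yellow (374,242) and yellow in red (506,222), with the mat at (438,246). Decoys are the loose red pair at (150,278), which is longer and not in a tray, and the purple pair at (510,318). The tin is at (348,162). Next I'll measure with rough top-view estimates, then wrist views over each slot.

```bash
cat > h.py <<'E'
import numpy as np, cv2
from station import arm,snapshot,camera_info,ticket
from scipy.spatial.transform import Rotation as Ro
HUE={'red':(172,8),'yellow':(22,35),'green':(45,85),'blue':(100,128)}
def hmask(im,c,s=110,v=40):
    h=cv2.cvtColor(im,cv2.COLOR_BGR2HSV); lo,hi=HUE[c]
    if lo<hi: return cv2.inRange(h,(lo,s,v),(hi,255,255))
    return cv2.inRange(h,(lo,s,v),(180,255,255))|cv2.inRange(h,(0,s,v),(hi,255,255))
def cam(name):
    c=camera_info(name)
    K=np.array([[c['fx'],0,c['cx']],[0,c['fy'],c['cy']],[0,0,1]])
    if 'R' in c: R,t=np.array(c['R']),np.array(c['t'])
    else:
        T=np.eye(4);T[:3,:3]=Ro.from_quat(arm.read_eef_rot()).as_matrix();T[:3,3]=arm.read_tool_pos()
        M=np.linalg.inv(T@c['T_tool_cam']);R,t=M[:3,:3],M[:3,3]
    return K,R,t
def cast(C,px,z):
    K,R,t=C; px=np.asarray(px,float).reshape(-1,2)
    d=(R.T@np.linalg.inv(K)@np.c_[px,np.ones(len(px))].T).T; o=-R.T@t
    return (o+d*((z-o[2])/d[:,2])[:,None])
def proj(C,X):
    K,R,t=C; p=(K@(R@np.atleast_2d(X).T+t[:,None])).T; return p[:,:2]/p[:,2:]
def tri(views):  # [(C,px)]
    P=[C[0]@np.c_[C[1],C[2]] for C,_ in views]
    A=np.vstack([np.vstack([u[0]*p[2]-p[0],u[1]*p[2]-p[1]]) for p,(_,u) in zip(P,views)])
    X=np.linalg.svd(A)[2][-1]; return X[:3]/X[3]
def rect(xy): # centre, length, width, yaw of long axis (about +x)
    (c,(a,b),_)=cv2.minAreaRect(xy.astype(np.float32)*1000)
    q=cv2.boxPoints(cv2.minAreaRect(xy.astype(np.float32)*1000))
    e=[q[1]-q[0],q[2]-q[1]]; e=e[0] if np.hypot(*e[0])>np.hypot(*e[1]) else e[1]
    e=e if e[0]>0 else -e
    return np.array(c)/1000,max(a,b)/1000,min(a,b)/1000,np.arctan2(e[1],e[0])
def biggest(m): return max(cv2.findContours(m,cv2.RETR_EXTERNAL,cv2.CHAIN_APPROX_NONE)[0],key=cv2.contourArea)
E
cat > a.py <<'E'
from h import *
im=cv2.imread('pics/top0.png');C=cam('top')
for c in HUE:
    k=biggest(hmask(im,c));r=rect(cast(C,k,.014)[:,:2]);print(c,cv2.boundingRect(k),np.round(r[0],3),[round(float(v),3) for v in r[1:]])
m=cv2.inRange(im,(0,0,0),(48,48,48));m[:, :405]=0;m[:,475:]=0;m[:200]=0;m[295:]=0
r=rect(cast(C,biggest(m),.004)[:,:2]);print('mat',np.round(r[0],3),[round(float(v),3) for v in r[1:]])
print('tin',cast(C,[348,162],.05)); print('decoy red',cast(C,[[110,278],[189,272]],.005))
E
python3 a.py
```

```text
red (133, 406, 201, 74) [-0.052  0.378] [0.522, 0.175, 1.41]
yellow (344, 204, 55, 80) [0.484 0.005] [0.211, 0.14, -0.06]
green (211, 200, 57, 81) [0.5   0.361] [0.205, 0.136, 0.094]
blue (281, 196, 52, 78) [0.512 0.178] [0.208, 0.137, -0.038]Traceback (most recent call last):
  File "a.py", line 6, in <module>
    r=rect(cast(C,biggest(m),.004)[:,:2]);print('mat',np.round(r[0],3),[round(float(v),3) for v in r[1:]])
                  ~~~~~~~^^^
  File "h.py", line 33, in biggest
    def biggest(m): return max(cv2.findContours(m,cv2.RETR_EXTERNAL,cv2.CHAIN_APPROX_NONE)[0],key=cv2.contourArea)
                           ~~~^^^^^^^^^^^^^^^^^^^^^^^^^^^^^^^^^^^^^^^^^^^^^^^^^^^^^^^^^^^^^^^^^^^^^^^^^^^^^^^^^^^^
ValueError: max() iterable argument is empty
```

```bash
python3 - <<'E'
from h import *
import pickle
V=[]
for i,y in enumerate([.36,.18,0,-.18,-.36]):
    arm.movep([.5,y,.23],[0,1,0,0]); arm.pause(.15)
    C=cam('wrist'); im=snapshot('wrist'); cv2.imwrite(f'pics/w{i}.png',im); V.append((C,im))
pickle.dump(V,open('v.pkl','wb'));print(arm.read_time(),arm.read_joint_positions())
cv2.imwrite('pics/mont.png',np.vstack([np.hstack([cv2.resize(V[j][1],(400,300)) for j in r]) for r in((0,2),(3,4))]))
E
```

```text
5.5917 [ 0.64637554  0.63736996 -0.10191342  1.61624434  0.07612676  0.89220919
  2.09121533]
```

View pics/mont.png

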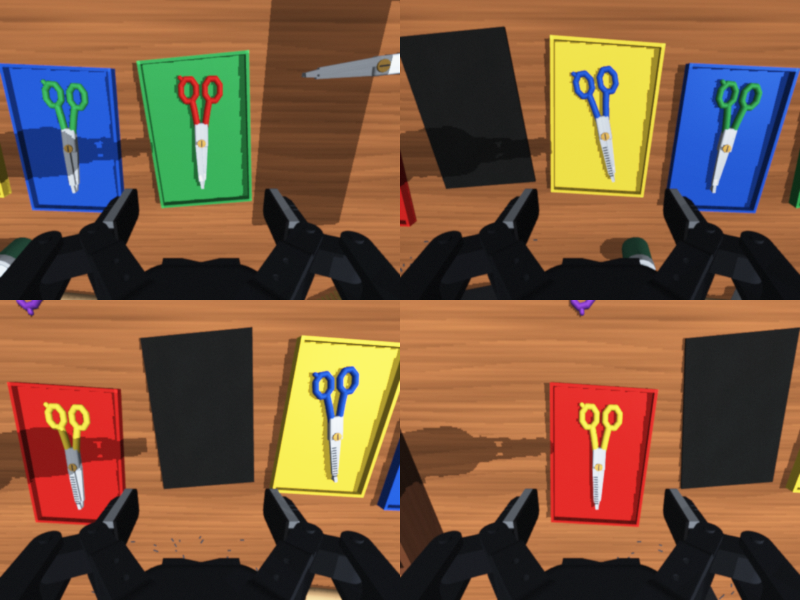

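The montage shows all four trays and the mat, each seen in two or more views. Each tray pair is about 160 px long at this scale, and the gold pivots are clear. The loose red pair (pivot at 383,66) is beside the green tray. Next I'll measure poses and heights.

```bash
cat > meas.py <<'E'
from h import *
def quad(m):
    h=cv2.convexHull(biggest(cv2.morphologyEx(m,cv2.MORPH_CLOSE,np.ones((9,9)))))
    for e in np.linspace(.005,.08,40):
        q=cv2.approxPolyDP(h,e*cv2.arcLength(h,True),True)
        if len(q)==4: return q.reshape(4,2).astype(float),h
    return None,h
def order(C,q,z): # corners ordered by world: (-x-y),(-x+y),(+x-y),(+x+y)
    w=cast(C,q,z); i=np.argsort(w[:,0]); i=np.r_[sorted(i[:2],key=lambda k:w[k,1]),sorted(i[2:],key=lambda k:w[k,1])].astype(int)
    return q[i],w[i]
def pose4(w):
    c=w.mean(0); d=(w[2]+w[3]-w[0]-w[1])/2; s=(w[1]+w[3]-w[0]-w[2])/2
    return c[:2],np.arctan2(d[1],d[0]),np.hypot(*d[:2]),np.hypot(*s[:2])
def tray(C,im,c,z=.014):
    m=matmask(im) if c=='mat' else hmask(im,c)
    q,h=quad(m)
    return None if q is None else (*order(C,q,z),h)
def matmask(im):
    m=cv2.inRange(im,(0,0,0),(48,48,48)); m[300:]=0; return m
def scis(C,im,h,bg,z=.012,hc=None):
    ins=np.zeros(im.shape[:2],np.uint8);cv2.fillConvexPoly(ins,h.astype(np.int32).reshape(-1,1,2),255);ins=cv2.erode(ins,np.ones((13,13)))
    hs=cv2.cvtColor(im,cv2.COLOR_BGR2HSV)
    m=(~bg)&ins
    m=cv2.morphologyEx(m,cv2.MORPH_CLOSE,np.ones((3,3)))
    cs,hi=cv2.findContours(m,cv2.RETR_CCOMP,cv2.CHAIN_APPROX_NONE)
    o=max((i for i in range(len(cs)) if hi[0][i][3]<0),key=lambda i:cv2.contourArea(cs[i]))
    holes=sorted((cs[i] for i in range(len(cs)) if hi[0][i][3]==o),key=cv2.contourArea)[-2:]
    hp=np.array([cv2.minEnclosingCircle(k)[0] for k in holes]); ha=[cv2.contourArea(k) for k in holes]
    pin=np.zeros_like(m);cv2.drawContours(pin,cs,o,255,-1)
    gold=cv2.inRange(hs,(10,90,90),(30,255,255))&pin
    w=cast(C,cs[o],z)[:,:2]
    hw=cast(C,hp,z)[:,:2]; r=hw.mean(0)
    tip=w[np.argmax(np.hypot(*(w-r).T))]
    a=(tip-r)/np.hypot(*(tip-r)); n=np.array([-a[1],a[0]])
    u=(w-r)@a; v=(w-r)@n
    mid=r+a*(u.max()+u.min())/2
    sh=np.abs(u-(u.max()+u.min())/2)<.012
    gp=None
    if cv2.countNonZero(gold) and hc!='yellow':
        gp=np.array(cv2.minEnclosingCircle(biggest(gold))[0])
    mid2=mid+n*(v[sh].max()+v[sh].min())/2
    return dict(mid=mid2,off=(v[sh].max()+v[sh].min())/2,yaw=np.arctan2(a[1],a[0]),L=np.ptp(u),W=np.ptp(v),shank=np.ptp(v[sh]),hp=hp[np.argsort(hw[:,1])],ha=ha,gp=gp,
      tipu=cs[o][np.argmax(np.hypot(*(w-r).T))][0].astype(float))
E
cat > b.py <<'E'
from meas import *
import pickle
np.set_printoptions(precision=4,suppress=True)
V=pickle.load(open('v.pkl','rb'))
S=['green','blue','yellow','mat','red'];O=['red','green','blue',None,'yellow']
out={}
for i,c in enumerate(S):
    C,im=V[i];t=tray(C,im,c,.004 if c=='mat' else .014);p=pose4(t[1]);print('\n',c,*p)
    out[c]=(p[0],p[1])
    for j in(i-1,i+1):
        if 0<=j<5:
            t2=tray(*V[j],c)
            if t2 is not None: print('  corner z',j,np.array([tri([(C,a),(V[j][0],b)])[2] for a,b in zip(t[0],t2[0])]))
    if O[i]:
        s=scis(C,im,t[2],hmask(im,c,90,20),hc=O[i]);print('  sc',O[i],{k:s[k] for k in('mid','off','yaw','L','W','shank','ha','gp')})
        out['s_'+O[i]]=(s['mid'],s['yaw'])
        for j in(i-1,i+1):
            if 0<=j<5:
                try:
                    t2=tray(*V[j],c);s2=scis(*V[j],t2[2],hmask(V[j][1],c,90,20),hc=O[i])
                    print('  holes',j,*[tri([(C,a),(V[j][0],b)]) for a,b in zip(s['hp'],s2['hp'])],'tip',tri([(C,s['tipu']),(V[j][0],s2['tipu'])]),'L',s2['L'])
                    if s['gp'] is not None and s2['gp'] is not None: print('  pivot',tri([(C,s['gp']),(V[j][0],s2['gp'])]))
                except Exception as e: print('  -',j,e)
pickle.dump(out,open('p.pkl','wb'))
E
python3 b.py
```

```text
green [0.4983 0.3604] 0.09540858235603296 0.20884401724045204 0.13675811511184713
  corner z 1 [0.008  0.0138 0.0488 0.0155]
  sc red {'mid': array([0.4969, 0.3623]), 'off': np.float64(-4.8320889567664456e-05), 'yaw': np.float64(0.02617736248914832), 'L': np.float64(0.16170724876078163), 'W': np.float64(0.057998451801253605), 'shank': np.float64(0.01871503885524274), 'ha': [280.0, 282.0], 'gp': array([322. , 229.5])}
  holes 1 [0.4354 0.3452 0.0097] [ 0.4481  0.3763 -0.0158] tip [0.5754 0.3645 0.0158] L 0.16297181046288844
  pivot [0.5061 0.3624 0.0147]

 blue [0.5105 0.1766] -0.04022324117865666 0.2076366413417423 0.13697420380506628
  corner z 0 [0.0111 0.0069 0.013  0.0566]
  corner z 2 [0.0068 0.0142 0.0181 0.0133]
  sc green {'mid': array([0.5043, 0.1785]), 'off': np.float64(0.0005522601085535556), 'yaw': np.float64(-0.08819622115876125), 'L': np.float64(0.1600301954098231), 'W': np.float64(0.05764206310863512), 'shank': np.float64(0.017794426712374013), 'ha': [312.0, 312.5], 'gp': array([314.9737, 236.6053])}
  holes 0 [0.4417 0.1683 0.0094] [0.4442 0.1986 0.0075] tip [0.5838 0
[... 951 characters left out ...]
.0127]

 mat [ 0.4727 -0.1748] 0.09037901075559038 0.2059155818495601 0.1344545110648859
  corner z 2 [-0.0073  0.0013  0.0039  0.0015]
  corner z 4 [0.0014 0.0067 0.0022 0.0046]

 red [ 0.5366 -0.3594] -0.06389010389534443 0.20992083512803963 0.13774855043047268
  corner z 3 [0.0134 0.0068 0.0149 0.0736]
  sc yellow {'mid': array([ 0.5332, -0.3594]), 'off': np.float64(0.004508547928935321), 'yaw': np.float64(0.02869864679524051), 'L': np.float64(0.16278485389237218), 'W': np.float64(0.05881362043486339), 'shank': np.float64(0.019312645105820835), 'ha': [237.0, 391.0], 'gp': None}
  holes 3 [ 0.4891 -0.3727 -0.0152] [ 0.487  -0.3573 -0.0137] tip [ 0.6104 -0.3615  0.0182] L 0.1620811764400386
```

```bash
python3 - <<'E'
import cv2
a=cv2.imread('pics/w0.png')[60:360,200:640]
cv2.imwrite('pics/crop0.png',cv2.resize(a,None,fx=1.8,fy=1.8,interpolation=cv2.INTER_CUBIC))
E
```

```text
(no output)
```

View pics/crop0.png

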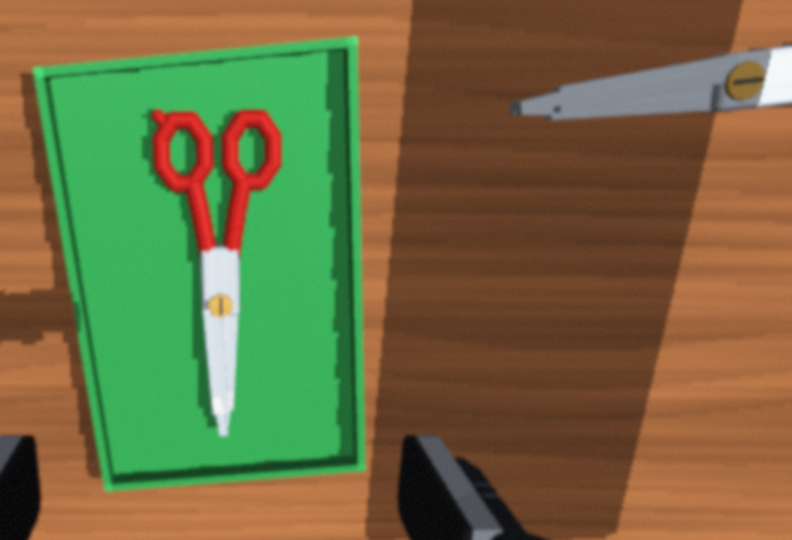

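The crop confirms it: the red pair in the green tray measures about 162 x 58 mm, which matches 160 x 60. The loose one, with its screw at crop (745,80), is clearly larger and lies outside the trays, so it is the decoy. Heights agree with the text: ring tops at 9 mm, screw top at 14.6 mm (floor about 4 mm), rims at about 14 mm. For yellow, the ring-hole choice was wrong, so I'll fix that and move the first pair.

```bash
python3 - <<'E'
s=open('meas.py').read()
s=s.replace("""    holes=sorted((cs[i] for i in range(len(cs)) if hi[0][i][3]==o),key=cv2.contourArea)[-2:]
""","""    w0=cast(C,cs[o],z)[:,0]; far=cs[o][np.argmax(w0)][0]
    holes=[cs[i] for i in range(len(cs)) if hi[0][i][3]==o and cv2.contourArea(cs[i])>130]
    holes=sorted(holes,key=lambda k:np.hypot(*(np.array(cv2.minEnclosingCircle(k)[0])-far)))[-2:]
""")
open('meas.py','w').write(s)
E
python3 b.py | grep -E "sc |holes"
cat > mv.py <<'E'
from meas import *
import pickle,sys
Z=.0785; H=.17
def q(y): return (Ro.from_euler('z',y)*Ro.from_quat([0,1,0,0])).as_quat()
def pick(xy,yaw):
    arm.move_gripper(.5,40)
    arm.movep([*xy,H],q(yaw)); arm.line_to([*xy,Z+.02],.2); arm.line_to([*xy,Z],.05); arm.pause(.1)
    f=arm.read_ft_force(); arm.move_gripper(0,40); arm.pause(.2)
    print('grasp open',arm.read_opening(),'ff',arm.read_finger_force(),'ft',f,arm.read_ft_force(),'z',arm.read_tool_pos())
    arm.line_to([*xy,Z+.02],.06);arm.line_to([*xy,H],.2)
    print('lifted',arm.read_opening(),arm.read_finger_force(),arm.read_ft_force(),arm.read_time())
def place(xy,yaw):
    arm.line_to([*xy,H],.22,ori=q(yaw)); arm.line_to([*xy,Z+.02],.15); arm.line_to([*xy,Z+.0005],.04); arm.pause(.2)
    print('place ft',arm.read_ft_force(),arm.read_tool_pos())
    arm.move_gripper(.42,40); arm.pause(.2); arm.line_to([*xy,Z+.03],.08); arm.line_to([*xy,.23],.25); print('t',arm.read_time())
E
python3 - <<'E'
from mv import *
p=pickle.load(open('p.pkl','rb'))
pick(*p['s_red'])
C=cam('wrist');cv2.imwrite('pics/g1.png',snapshot('wrist'))
E
```

```text
sc red {'mid': array([0.4969, 0.3623]), 'off': np.float64(-4.8320889567664456e-05), 'yaw': np.float64(0.02617736248914832), 'L': np.float64(0.16170724876078163), 'W': np.float64(0.057998451801253605), 'shank': np.float64(0.01871503885524274), 'ha': [282.0, 280.0], 'gp': array([322. , 229.5])}
  holes 1 [0.4354 0.3452 0.0097] [0.4345 0.3764 0.0088] tip [0.5754 0.3645 0.0158] L 0.1616702184851264
  sc green {'mid': array([0.5043, 0.1785]), 'off': np.float64(0.0005522601085535556), 'yaw': np.float64(-0.08819622115876125), 'L': np.float64(0.1600301954098231), 'W': np.float64(0.05764206310863512), 'shank': np.float64(0.017794426712374013), 'ha': [312.5, 312.0], 'gp': array([314.9737, 236.6053])}
  holes 0 [0.4417 0.1683 0.0094] [0.4442 0.1986 0.0075] tip [0.5838 0.1709 0.0127] L 0.16040675453445316
  holes 2 [0.4418 0.1683 0.009 ] [0.4442 0.1985 0.01  ] tip [0.5832 0.171  0.014 ] L 0.16077321644947068
  sc blue {'mid': array([0.4884, 0.0071]), 'off': np.float64(3.7291411888363754e-05), 'yaw': np.float64(0.1808128954646124), 'L': np.float64(0.16103852140018304), 'W': np.float64(0.057990949
[... 272 characters left out ...]
[0.5661 0.0214 0.0147] L 0.16179304521164245
  sc yellow {'mid': array([ 0.5342, -0.3599]), 'off': np.float64(0.0005090648218603281), 'yaw': np.float64(-0.05028499983072973), 'L': np.float64(0.16115399325876523), 'W': np.float64(0.05884867602874569), 'shank': np.float64(0.018452226826833427), 'ha': [237.0, 229.5], 'gp': None}
  holes 3 [ 0.4721 -0.373   0.0082] [ 0.4734 -0.3417  0.0095] tip [ 0.6135 -0.3644  0.0137] L 0.16136506694590483
grasp open 0.19541159957468146 ff 41.10451340675354 ft [ 0.72740789 -0.77699529 -0.08982937] [-0.76086271  0.77290572  2.98112288] z [0.49718427 0.36254911 0.07891288]
lifted 0.19061889197973672 40.65996587276459 [-0.52718164 -0.80386514 -1.66184491] 11.3417
```

View pics/g1.png

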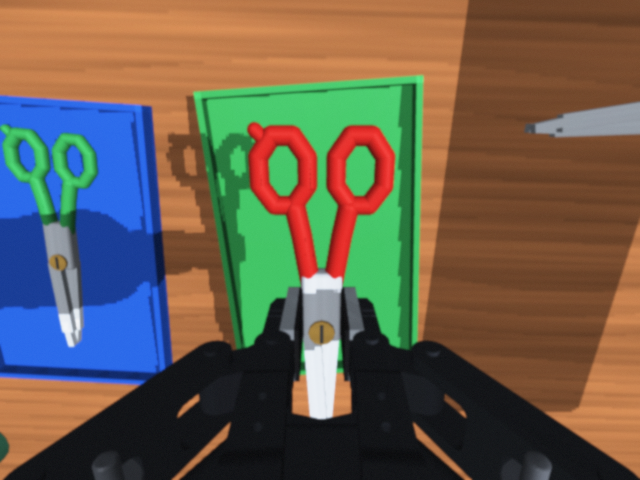

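The red pair is held centrally at the shank (screw at 320,332), opening 0.19 (about 16 mm), straight in the tool. Parking it on the mat and checking.

```bash
python3 - <<'E'
from mv import *
p=pickle.load(open('p.pkl','rb'))
place(*p['mat'])
arm.pause(.1);C=cam('wrist');im=snapshot('wrist');cv2.imwrite('pics/m1.png',im)
E
```

```text
place ft [-0.64663371 -0.34155908  0.15160077] [ 0.47247975 -0.17474753  0.07887348]
t 17.1167
```

View pics/m1.png

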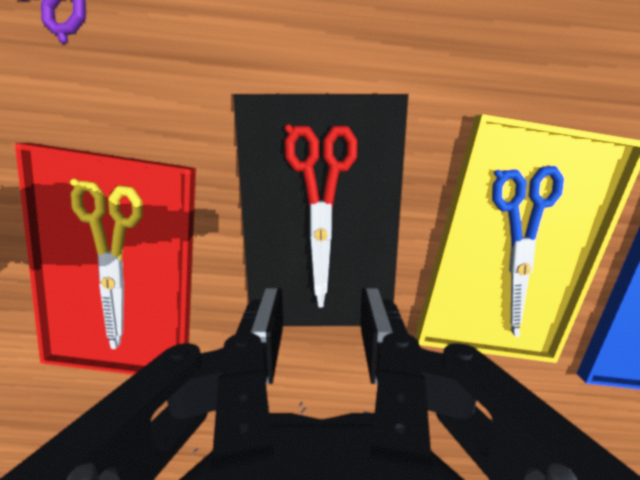

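The red pair lies flat and centred on the mat (screw at 320,234), touching nothing. Next, green goes to the green tray, with the placing measured.

```bash
cat >> mv.py <<'E'
def check(c,hc):
    arm.pause(.1);C=cam('wrist');im=snapshot('wrist');cv2.imwrite(f'pics/pl_{c}.png',im)
    # own colour on own tray: tray pose is known, scissors are seen by hole/blade: blade+screw pixels
    p=pickle.load(open('p.pkl','rb'))[c]; a=np.array([np.cos(p[1]),np.sin(p[1])]);n=np.array([-a[1],a[0]])
    box=[p[0]+a*i+n*j for i,j in((-.095,-.06),(-.095,.06),(.095,.06),(.095,-.06))]
    h=proj(C,np.c_[np.array(box),[.004]*4]); ins=np.zeros(im.shape[:2],np.uint8);cv2.fillConvexPoly(ins,h.astype(np.int32),255)
    m=(~hmask(im,c,90,20))&ins
    k=biggest(cv2.morphologyEx(m,cv2.MORPH_CLOSE,np.ones((5,5)))); w=cast(C,k,.012)[:,:2]-p[0]
    u,v=w@a,w@n; print(c,'blade u',u.min(),u.max(),'at shank v',v[u<.01].min(),v[u<.01].max(),'tip v',v[np.argmax(u)])
E
python3 - <<'E'
from mv import *
p=pickle.load(open('p.pkl','rb'))
pick(*p['s_green']);place(*p['green']);check('green','green')
E
```

```text
grasp open 0.19140533623860947 ff 40.71590065956116 ft [ 0.54383094 -0.06056801  0.01717013] [-0.29709745 -0.16019088  4.25110092] z [0.50454206 0.17858405 0.07886036]
lifted 0.19710972732381907 40.152795910835266 [-0.39896274  0.22091804 -1.28349375] 21.55
place ft [-1.23779091 -0.25985972  2.40295473] [0.49807195 0.36025151 0.07893261]
t 25.6583
green blade u -0.019599098041954297 0.08064158153773456 at shank v -0.009415932163481766 0.00875949214397429 tip v -0.0007297022863522601
```

View pics/pl_green.png

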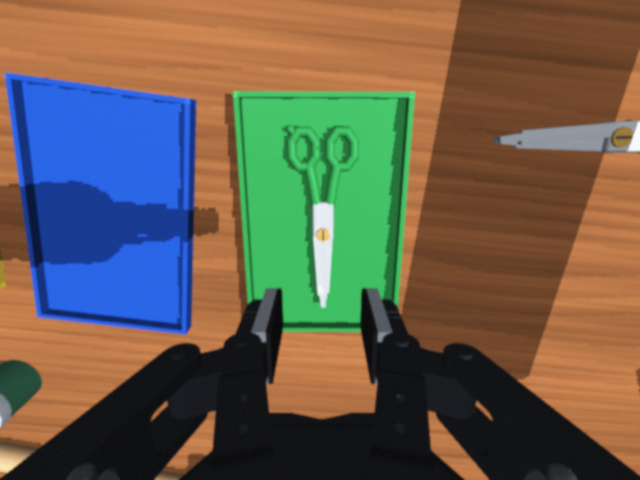

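Green is centred in its tray (screw at 322,234): tip at +80.6 mm, lateral error under 1 mm. Now the other three.

```bash
python3 - <<'E'
from mv import *
p=pickle.load(open('p.pkl','rb'))
for s,c in(('blue','blue'),('yellow','yellow')):
    pick(*p['s_'+s]);assert .12<arm.read_opening()<.28
    place(*p[c]);check(c,s)
pick(*p['mat']);assert .12<arm.read_opening()<.28
place(*p['red']);check('red','red')
cv2.imwrite('pics/top1.png',snapshot('top')); print(arm.read_time())
cv2.imwrite('pics/f.png',np.vstack([np.hstack([cv2.resize(cv2.imread(f'pics/pl_{a}.png'),(400,300)) for a in r]) for r in(('blue','yellow'),('red','green'))]))
E
```

```text
grasp open 0.19228510894726691 ff 40.51138401031494 ft [0.74217432 0.33820414 0.10715443] [-0.70972856  0.17049936  5.33451044] z [0.48859643 0.0071485  0.07883403]
lifted 0.19186235360645681 39.872655272483826 [ 0.4992098   0.75116238 -0.34497832] 30.0833
place ft [-1.42096682 -0.04859761  1.94663236] [0.51027585 0.17652232 0.07889695]
t 34.1417
blue blade u -0.019802202116882772 0.07940998959541863 at shank v -0.009127415191301948 0.008188955273459324 tip v -0.001358433874365188
grasp open 0.195251850666093 ff 41.14668309688568 ft [-0.76523933  0.44367419 -0.86433367] [-0.52458835  0.23597657  3.55825946] z [ 0.53451193 -0.36012955  0.07894319]
lifted 0.19660593284865482 40.76288402080536 [-0.68526593  0.30577727 -0.38271413] 39.175
place ft [0.23426493 0.0929083  0.4489753 ] [0.48216971 0.00420104 0.07884788]
t 44.1333
yellow blade u -0.019052736310835625 0.08036568483075701 at shank v -0.009279499475239475 0.00886713433352538 tip v 0.002104247189632523
grasp open 0.19008535261595552 ff 40.61862587928772 ft [-0.56186173  0.74507025 -0.84723433] [-0.10095999  0.69753009  4.14085427] z [ 0.47288165 -0.17481022  0.07883808]
lifted 0.1886274341808463 39.98933672904968 [-0.23184743  0.1135739  -1.21047663] 48.0
place ft [-0.98692738  0.09661309  1.6274027 ] [ 0.53633887 -0.35931698  0.07895138]
t 52.1833
red blade u -0.019797369989590332 0.07936516087877528 at shank v -0.00893293819972062 0.009064553337309725 tip v 0.0014865509264462037
52.3833
```

View pics/f.png

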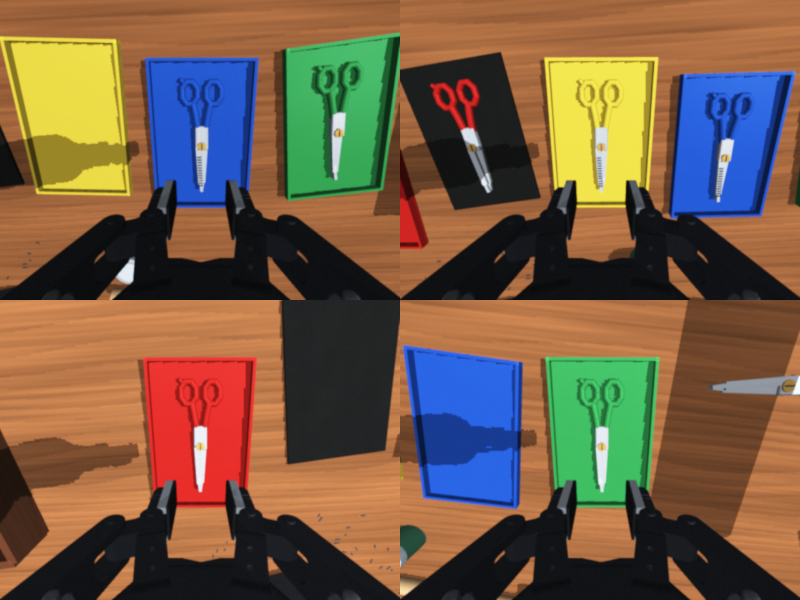

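View pics/top1.png

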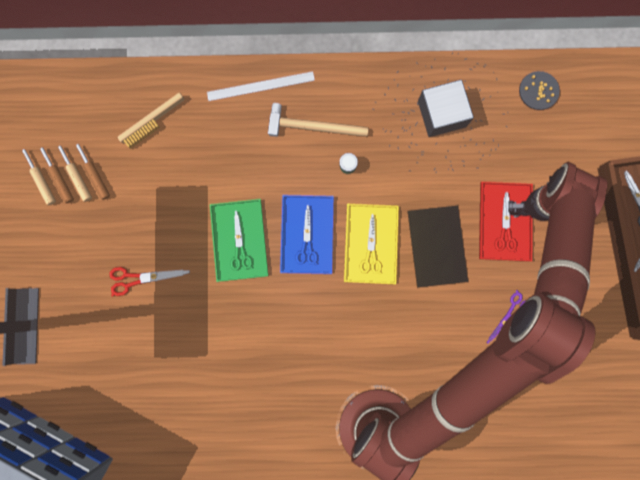

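All four pairs lie in their own trays, centred within about 1 mm and lengthwise. The tin is still at (348,162), and both decoys are untouched.

```bash
python3 -c "
from station import ticket;print(ticket.finish_job())"
```

```text
the job is handed in; nothing more can be done
None
```

The job is handed in: all four pairs of scissors lie centred and lengthwise in the trays of their own colour, with the rivet tin and look-alikes left where they were, at about 52 s of the 134 s allowed.

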